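# Pack away the classroom clay kit

## Task

Pack the clay kit into its open wooden box: as the robot sees it, the tall tub stands in the near left bay and the low tub in the near right bay beside it, the round hand stamp stands knob up in the middle of the low tub's top, and the wooden smoother lies flat, handle rib up, in the long bay behind the two tubs. Then lay the lid squarely on the box so that it rests flat on the rim all round and covers the box. Leave the clear cup standing where it is.

Things in the scene. Friction and masses are not known exactly. Their poses are not given: they have to be found in the camera images.
- box: Open plywood box, fixed, 170 (x) x 250 (y) x 63 mm high, walls and floor 5 mm, turned at most 0.25 rad. Origin: centre of its underside; own x points away from the robot, y left, z up. Dark floor rails 8 mm high, 4 mm thick part it into two near bays side by side and one long far bay. Rim 63 mm above the origin. Starts on the robot's left or right, the lid on the other side.
- left_bay (a point): Centre of the near left bay, on the inner floor (5 mm above the table). The bay measures 80 mm (box x) by 118 mm (box y). Axes as the box.
- right_bay (a point): Centre of the near right bay, on the inner floor (5 mm above the table). The bay measures 80 mm (box x) by 118 mm (box y). Axes as the box.
- far_bay (a point): Centre of the long far bay, on the inner floor (5 mm above the table). The bay measures 76 mm (box x) by 240 mm (box y). Axes as the box.
- lid: Loose flat plywood lid lying on the table, 182 (x) x 262 (y) x 6 mm, no lip (it just rests on the rim, 6 mm over all round, either way round), about 0.25 kg. On its centre a dark wooden bar handle 20 mm wide (x), 80 mm long (y), from 6 to 32 mm above the underside. Origin: centre of the underside; y along the long side, z up.
- tall_tub: Closed round plastic tub, white with a grey screw top, 50 mm high; body 41 mm across, top 44 mm across (from 36 mm up). Standing. Origin: centre of the underside, z up. About 90 g.
- low_tub: Closed flat round plastic tub, white with a grey top, 26 mm high; body 60 mm across, top 62 mm across (from 12 mm up), its top flat. Standing. Origin: centre of the underside, z up. About 80 g.
- stamp: Round wooden hand stamp standing knob up: disc 46 mm across and 10 mm thick, with a round knob 18 mm across on top, from 10 to 26 mm above the underside. Origin: centre of the underside, z up. About 40 g. On the low tub it stays below the box's rim; on the tall tub it would stand above it.
- smoother: Wooden clay smoother lying flat: sole 40 (x) x 120 (y) x 12 mm with a handle rib along the middle, 18 mm wide (x), 90 mm long (y), from 12 to 40 mm above the underside. Origin: centre of the underside; own y is along its length, z up. Either way round in the box is fine. About 100 g.
- cup: Clear plastic cup, a bystander standing among the things: 60 mm across the mouth, 60 mm high, empty and light. Origin: centre of the underside, z up.

How it is judged:
At the end, for the whole second after the job is handed in: Each tub upright on the floor of its near bay, smoother flat, rib up, on the floor of the far bay, stamp upright on the low tub within 15 mm of its centre; lid flat on the rim (0.04 rad), centred within 13 mm, square within 0.1 rad; all at rest (x of tall_tub in the frame of box between -0.08 and 0 m and y of tall_tub in the frame of box between 0 and 0.12 m and z of tall_tub in the frame of box between 0 and 0.01 m and angle between each of tall_tub, low_tub, stamp, smoother's own z axis and vertical below 0.1 rad and x of low_tub in the frame of box between -0.08 and 0 m and y of low_tub in the frame of box between -0.12 and 0 m and z of low_tub in the frame of box between 0 and 0.01 m and horizontal distance between stamp and low_tub below 0.015 m and z of stamp in the frame of box between 0.026 and 0.036 m and x of smoother in the frame of box between 0.004 and 0.08 m and y of smoother in the frame of box between -0.08 and 0.08 m and z of smoother in the frame of box between 0 and 0.01 m and angle between the y axis of smoother and the y axis of box, either way round below 0.35 rad and horizontal distance between lid and box below 0.013 m and angle between lid's own z axis and vertical below 0.04 rad and angle between the y axis of lid and the y axis of box, either way round below 0.1 rad and z of lid in the frame of box between 0.058 and 0.068 m and linear speed of each of tall_tub, low_tub, stamp, smoother, lid below 0.02 m/s); the robot touches nothing.
It fails at once if the clear cup is moved more than 30 mm or knocked over (distance of cup from where it was at the start of the episode above 0.03 m or angle between cup's own z axis and vertical above 0.5 rad).
It also fails if it takes over 136 s, if anything falls off the work surface, if the arm or the gripper's body presses on something with over 40 N, if the wrist force passes 120 N, or if a joint passes its speed limit or range.

## Robot

A 6-joint arm with a two-finger parallel gripper is mounted at the origin on the work surface. World frame = base frame: x ahead of the robot, y to its left, z up, the work surface at z = 0. Lengths are in m, angles in rad, forces in N, time in s.
With the tool pointing down it reaches from about 0.35 to 0.775 m from the base axis. Payload 5.5 kg.
Tool frame: the origin (TCP) lies midway between the tips of the shut fingers; the grasp point (between the pads) lies 19 mm behind it; z points along the fingers, y is the direction in which the jaws open and shut (so a half turn about z gives the same grasp; the last joint's range is limited). The gripper opens to 85 mm and grips with 20 to 120 N. Pads are 22 mm wide; open, the fingers measure 114 mm over their backs; the gripper's body (76 mm by 85 mm) begins 54 mm behind the grasp point. The pads swing forward as they close: fully open they stand 13 mm farther back than shut.
Start: joints at [1.098, 0.313, 0.046, 1.304, 0, 1.431], TCP at [0.188, 0.543, 0.192] pointing down, gripper open.
Joint ranges: [-2.76, 2.76], [-0.86, 1.69], [-1.03, 1.26], [-2.2, 2.34], [-1.47, 1.5], [-3.14, 3.14]. Speed limits (rad/s): [2.57, 2.57, 3.14, 3.14, 3.14, 3.14].

## Interface

Orientations are given as a unit quaternion [w, x, y, z].
In Python, from workcell import env gives the robot as it stands.
- The arm moves only by the shell command python3 -m creep 'ROWS' [OPENING] [FORCE]. ROWS is JSON, a list of rows, each a list of 6 numbers: the shift along the tool's x, y, z in m, then the turn, a rotation vector about the tool's x, y, z in degrees. A call has exactly 8 rows; each row is the pose to reach, as a shift and turn from the pose commanded when the call began, along the tool's axes at that moment; what a row does not reach only later rows make up. A row lasts 1/10 s, in which the tool goes at most 50 mm and 8.59 degrees, less where a joint would pass 70% of its speed; a pose out of reach is approached as far as the arm can. A call with a gripper value outside its range is refused whole. OPENING is the finger opening in m, from 0 to 0.0854, set as the call begins (- or left out, the last holds). The fingers move at their own pace and stop on an object; FORCE is the grip in N (left out, the last holds). Time passes only in rows, so rows that repeat a pose let the fingers close, or fill a call up. It gives the time, the measured TCP pose, the force and the opening at its end, in the units of the state.
- env.get_state(): the state, without advancing time (a new reading comes with each control period).
- env.read_camera(name): name is "scene" or "top"; returns (picture, depth): 420x560x3 uint8, blue, green, red; 420x560 float32, m along the optical axis (not along the pixel's ray), 0 where there is no reading.
- env.camera_params(name): a dict with "fx", "fy", "cx", "cy" (pixels), "position" and "orientation" of the camera in the world. Camera axes: x right, y up, looking along -z (the intrinsics and any distortion apply to the point x, -y, -z); pixel columns grow to the right and rows downward; lengths in m; the calibration is good to about 2 mm. A picture is of the moment at which its call begins. camera_params takes no time and is no camera call.
- env.hand_in(): hands the job in, once; it reports no verdict.
The state is a dict: "clock": time; "joint_pos": joint angles; "qvel": joint speeds; "tau": joint torques, N m; "tcp_pos": TCP position; "orientation": TCP orientation; "wrist_force": force on the tool from outside, world axes, zero at the start; "ft_torque": the same for the moment, N m; "finger_gap": finger opening in m.
Only numpy, scipy, OpenCV 4.12 (cv2) and the standard library are available. Lean on these libraries where they do the work, as an engineer would, in place of code of your own. Each camera call takes 0.05 s, during which the arm holds its last target. There are 200 camera calls.

## Working session

There is one attempt and no reset: what is moved stays moved. The work goes in short steps, Python scripts to look and compute and a shell command to move; the robot and the scene stay as the last step left them, time stands still between calls to the robot, and variables do not carry over. Pictures are saved under pics/ and viewed, about 12 in all and at most 16, crops included, and the job is handed in when it is done.

```bash
ls; mkdir -p pics
cat > h.py <<'E'
import numpy as np, cv2
from workcell import env
from scipy.spatial.transform import Rotation as R
def q2R(q): return R.from_quat([q[1],q[2],q[3],q[0]]).as_matrix()
def snap(n):
    im,d=env.read_camera(n); return im,d
def cam(n):
    p=env.camera_params(n); return p,q2R(p["orientation"]),np.array(p["position"])
def pts(n,d):
    p,Rm,t=cam(n); v,u=np.indices(d.shape)
    c=np.stack([(u-p["cx"])/p["fx"]*d,-(v-p["cy"])/p["fy"]*d,-d],-1)
    return c@Rm.T+t
def ray(n,u,v,z):
    p,Rm,t=cam(n); r=Rm@np.array([(u-p["cx"])/p["fx"],-(v-p["cy"])/p["fy"],-1]); return t+r*(z-t[2])/r[2]
E
python3 - <<'E'
from h import *
for n in("top","scene"):
    im,d=snap(n); cv2.imwrite(f"pics/{n}0.png",im); np.save(f"pics/{n}0.npy",d); print(env.camera_params(n))
print(env.get_state())
E
```

```text
pics
{'fx': 415.1871101509897, 'fy': 415.1871101509897, 'cx': 286.741439354093, 'cy': 209.51544086372851, 'position': array([ 0.34166931, -0.00348133,  1.16094822]), 'orientation': array([-0.69024539, -0.07119015,  0.07775591,  0.71585424])}
{'fx': 530.5811457613953, 'fy': 530.5811457613953, 'cx': 270.3477538524381, 'cy': 209.56576751991548, 'position': array([0.94013636, 0.74973433, 0.71730989]), 'orientation': array([0.20919512, 0.10168561, 0.42181848, 0.87633704])}
{'clock': 0.1, 'joint_pos': array([1.09838773e+00, 3.13926134e-01, 4.50748083e-02, 1.30358517e+00,
       2.00323552e-05, 1.43120873e+00]), 'qvel': array([-0.00060241, -0.00200779,  0.00051091,  0.00084094, -0.00077566,
       -0.00111293]), 'tau': array([ 2.13991014e-03, -4.81726134e+01,  2.99244028e+01,  1.27937755e-02,
       -1.68342913e-04,  2.63193243e-06]), 'tcp_pos': array([0.18761569, 0.5429808 , 0.19159034]), 'orientation': array([-2.56596830e-04,  1.65643460e-01,  9.86185364e-01, -7.78970133e-04]), 'wrist_force': array([-0.17152444,  0.28843177,  0.30790642]), 'ft_torque': array([0.001243  , 0.00126399, 0.01653881]), 'finger_gap': 0.08541028243684994}
```

View pics/top0.png

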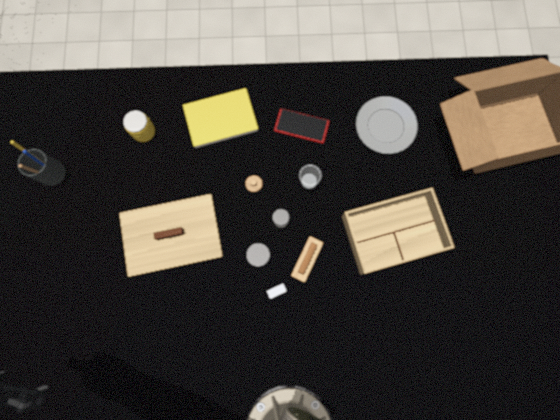

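View pics/scene0.png

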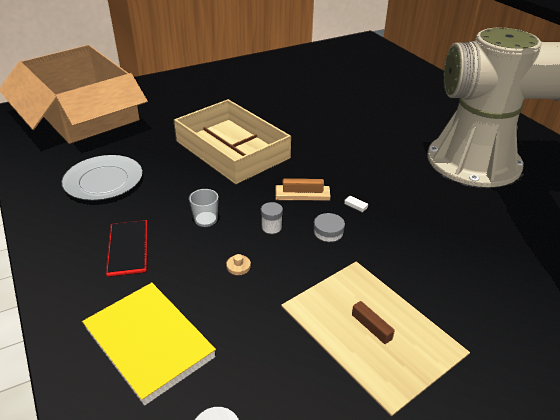

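The top view shows the lid at (171,235), the box at (398,231), tall tub (281,217), low tub (258,254), stamp (254,184), smoother (307,259) and cup (310,177). The eraser at (277,291) is only clutter. The scene view agrees.

```bash
cat > m.py <<'E'
from h import *
im=cv2.imread("pics/top0.png"); d=np.load("pics/top0.npy"); P=pts("top",d)
g=im.max(-1)
def comp(u,v,r,zlo,zhi,thr=60,dark=False):
    Y,X=np.indices(g.shape); m=(np.abs(X-u)<r)&(np.abs(Y-v)<r)&(g>thr)&(P[...,2]>zlo)&(P[...,2]<zhi)
    n,l,s,c=cv2.connectedComponentsWithStats(m.astype(np.uint8)); k=1+np.argmax(s[1:,4]); return l==k
for name,u,v,r,h in [("tall",281,217,14,.05),("low",258,254,17,.026),("stampdisc",254,184,13,.010),("cup",310,177,16,.06),("smooth_all",307,259,28,.012),("eraser",277,291,14,.01)]:
    m=comp(u,v,r,max(h-.012,0.004) ,h+.03,50)
    q=P[m]; (cx,cy),rad=cv2.minEnclosingCircle(np.argwhere(m)[:,::-1].astype(np.float32))
    R_=cv2.minAreaRect(q[:,:2].astype(np.float32)*1000)
    print(name,m.sum(),"medz",np.median(q[:,2]).round(4),"ctr",q[:,:2].mean(0).round(4),"ray",ray("top",cx,cy,h).round(4)[:2],"rad",rad,"rect",np.round(R_[0],1),np.round(R_[1],1),round(R_[2],1))
# lid & box by colour mask
for name,u,v,r,h in [("lid",171,235,60,.006),("box",398,231,65,.063)]:
    Y,X=np.indices(g.shape); m=((np.abs(X-u)<r)&(np.abs(Y-v)<r)&(g>60)).astype(np.uint8)
    if name=="box": m&=((P[...,2]>.052)&(P[...,2]<.075)).astype(np.uint8)
    else: m=cv2.morphologyEx(m,cv2.MORPH_OPEN,np.ones((5,5)))
    n,l,s,c=cv2.connectedComponentsWithStats(m); k=1+np.argmax(s[1:,4]); vv,uu=np.nonzero(l==k)
    W=np.array([ray("top",a,b,h)[:2] for a,b in zip(uu,vv)]).astype(np.float32)*1000
    r_=cv2.minAreaRect(W); print(name,len(W),"z",np.median(P[vv,uu,2]).round(4),np.round(r_[0],1),np.round(r_[1],1),round(r_[2],2))
# handle of lid, rib of smoother (z)
for name,u,v,r,z in [("handle",170,233,20,.022),("rib",307,258,24,.030)]:
    Y,X=np.indices(g.shape); m=(np.abs(X-u)<r)&(np.abs(Y-v)<r)&(P[...,2]>z)
    q=P[m]; r_=cv2.minAreaRect(q[:,:2].astype(np.float32)*1000); print(name,m.sum(),np.median(q[:,2]).round(4),np.round(r_[0],1),np.round(r_[1],1),round(r_[2],1))
q=P[300:320,400:430].reshape(-1,3); print("table z",q[:,2].mean(),q[:,2].std())
E
python3 m.py
```

```text
tall 205 medz 0.0508 ctr [5.592e-01 2.000e-04] ray [0.5592 0.0008] rad 8.062357902526855 rect [560.2  -0.6] [40.9 44. ] 89.2
low 400 medz 0.0265 ctr [0.4621 0.0658] ray [0.462 0.066] rad 11.400033950805664 rect [462.   65.9] [57.9 57.8] 89.0
stampdisc 204 medz 0.0112 ctr [0.6675 0.0743] ray [0.6693 0.0752] rad 8.944372177124023 rect [669.1  73.7] [45.2 47.9] 48.8
cup 124 medz 0.0596 ctr [ 0.6763 -0.0856] ray [ 0.6719 -0.0846] rad 10.8241548538208 rect [672.2 -84.7] [57.4 58.3] 43.6
smooth_all 572 medz 0.0138 ctr [ 0.4461 -0.0677] ray [ 0.447  -0.0687] rad 22.654008865356445 rect [449.4 -69.5] [ 46.1 123.8] 61.8
eraser 143 medz 0.0128 ctr [0.3634 0.0187] ray [0.3633 0.0188] rad 9.060089111328125 rect [364.4  18.9] [23.1 47.3] 24.4Traceback (most recent call last):
  File "m.py", line 18, in <module>
    W=np.array([ray("top",a,b,h)[:2] for a,b in zip(uu,vv)]).astype(np.float32)*1000
                ~~~^^^^^^^^^^^^^
  File "h.py", line 14, in ray
    p,Rm,t=cam(n); r=Rm@np.array([(u-p["cx"])/p["fx"],-(v-p["cy"])/p["fy"],-1]); return t+r*(z-t[2])/r[2]
           ~~~^^^
  File "h.py", line 8, in cam
    p=env.camera_params(n); return p,q2R(p["orientation"]),np.array(p["position"])
ValueError: time passes only in moves, steps and waits
```

```bash
sed -i 's/^def cam(n):/import functools\n@functools.lru_cache\ndef cam(n):/' h.py; python3 m.py | tail -5
```

```text
lid 6485 z 0.0064 [530.6 311.1] [191.1 270.6] 10.07
box 785 z 0.0635 [ 511.7 -314.2] [170.2 253.1] 13.65
handle 238 0.0318 [457.2 163.5] [401.9  57.9] 63.5
rib 231 0.0408 [411.9 -49.7] [ 18.  167.5] 62.1
table z 0.002838083962423151 0.04737002844362689
```

```bash
cat > to.py <<'E'
import sys
from h import *
# usage: to.py x y z jawdeg -> shift (mm, tool axes) + turn (deg rotvec, tool axes)
def go(x,y,z,jaw):
    s=env.get_state(); Rm=q2R(s["orientation"]); a=np.radians(jaw)
    best=None
    for k in (0,np.pi):
        ty=np.array([np.cos(a+k),np.sin(a+k),0]); tz=np.array([0,0,-1.]); Rt=np.stack([np.cross(ty,tz),ty,tz],1)
        rv=R.from_matrix(Rm.T@Rt).as_rotvec(degrees=True)
        if best is None or np.linalg.norm(rv)<np.linalg.norm(best): best=rv
    sh=Rm.T@(np.array([x,y,z])-s["tcp_pos"])
    up=Rm.T@np.array([0,0,.1])
    print("t",round(s["clock"],2),"tcp",s["tcp_pos"].round(4),"gap",round(s["finger_gap"],4),"F",s["wrist_force"].round(1),"q6",s["joint_pos"][5].round(2))
    print("shift m",sh.round(4),"turn deg",best.round(1))
go(*map(float,sys.argv[1:5]))
E
cat >> m.py <<'E'
hsv=cv2.cvtColor(im,cv2.COLOR_BGR2HSV)
for name,u,v,r,z,zh in [("handle",170,233,20,.022,.04),("rib",307,258,24,.030,.05)]:
    Y,X=np.indices(g.shape); m=((np.abs(X-u)<r)&(np.abs(Y-v)<r)&(P[...,2]>z)&(P[...,2]<zh)).astype(np.uint8)
    n,l,s,c=cv2.connectedComponentsWithStats(m); q=P[l==1+np.argmax(s[1:,4])]; r_=cv2.minAreaRect(q[:,:2].astype(np.float32)*1000); print(name,len(q),np.round(r_[0],1),np.round(r_[1],1),round(r_[2],1))
E
python3 m.py|tail -2; python3 to.py .5595 0 .13 103.65
```

```text
handle 230 [530.5 311.8] [21.2 80.7] 10.3
rib 222 [446.8 -68.2] [18.  88.5] 62.1
t 0.1 tcp [0.1876 0.543  0.1916] gap 0.0854 F [-0.2  0.3  0.3] q6 1.43
shift m [-0.5289 -0.3916  0.0621] turn deg [ -0.1  -0.  -32.7]
```

```bash
python3 -m creep '[[-0.04,-0.03,0,0,0,-3],[-0.08,-0.06,0,0,0,-7],[-0.12,-0.09,0,0,0,-11],[-0.16,-0.12,0.005,0,0,-15],[-0.2,-0.15,0.01,0,0,-19],[-0.24,-0.18,0.015,0,0,-23],[-0.27,-0.2,0.02,0,0,-26],[-0.29,-0.215,0.02,0,0,-28]]' 0.07; python3 to.py .5595 0 .10 103.65
```

```text
clock: 0.9
tcp_pos: [0.3924, 0.2431, 0.1715]
orientation: [-0.001, -0.078, 0.997, -0.0]
wrist_force: [-0.0, 0.2, 0.7]
finger_gap: 0.0703
t 0.9 tcp [0.3924 0.2431 0.1715] gap 0.0703 F [-0.   0.2  0.7] q6 0.23
shift m [-0.1276 -0.2659  0.0715] turn deg [-0.  -0.1 -4.8]
```

```bash
python3 -m creep '[[-0.02,-0.04,0.01,0,0,-1],[-0.04,-0.08,0.02,0,0,-2],[-0.06,-0.12,0.03,0,0,-3],[-0.08,-0.16,0.04,0,0,-4],[-0.1,-0.205,0.055,0,0,-4.8],[-0.12,-0.245,0.065,0,0,-4.8],[-0.1275,-0.266,0.0715,0,0,-4.8],[-0.1275,-0.266,0.0715,0,0,-4.8]]' 0.07; python3 to.py .5595 0 .022 103.65
python3 - <<'E'
from h import *
im,d=snap("scene"); cv2.imwrite("pics/s1.png",im[140:300,160:400])
E
```

```text
clock: 1.7
tcp_pos: [0.5595, -0.0003, 0.099]
orientation: [-0.001, -0.117, 0.993, 0.0]
wrist_force: [0.1, 0.4, 0.2]
finger_gap: 0.0701
t 1.7 tcp [ 5.595e-01 -3.000e-04  9.900e-02] gap 0.0701 F [0.1 0.4 0.2] q6 -0.38
shift m [-0.0002  0.0003  0.077 ] turn deg [ 0.  -0.1 -0.2]
```

View pics/s1.png

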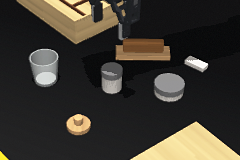

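The crop shows the fingers over the tall tub (112,78) with everything undisturbed. Going down to grip it.

```bash
python3 -m creep '[[0,0,0.025,0,0,0],[0,0,0.05,0,0,0],[0,0,0.07,0,0,0],[0,0,0.077,0,0,0],[0,0,0.077,0,0,0],[0,0,0.077,0,0,0],[0,0,0.077,0,0,0],[0,0,0.077,0,0,0]]' 0.07; python3 -m creep '[[0,0,0,0,0,0],[0,0,0,0,0,0],[0,0,0,0,0,0],[0,0,0,0,0,0],[0,0,0,0,0,0],[0,0,0,0,0,0],[0,0,0,0,0,0],[0,0,0,0,0,0]]' 0.03 35;  python3 -m creep '[[0,0,-0.01,0,0,0],[0,0,-0.03,0,0,0],[0,0,-0.055,0,0,0],[0,0,-0.08,0,0,0],[0,0,-0.1,0,0,0],[0,0,-0.11,0,0,0],[0,0,-0.11,0,0,0],[0,0,-0.11,0,0,0]]'; python3 to.py .4587 -.2641 .13 103.65
```

```text
clock: 2.55
tcp_pos: [0.5599, 0.0026, 0.0251]
orientation: [0.001, -0.12, 0.993, -0.0]
wrist_force: [0.6, -0.2, 0.2]
finger_gap: 0.0701
clock: 3.35
tcp_pos: [0.559, 0.0026, 0.0239]
orientation: [-0.0, -0.12, 0.993, 0.0]
wrist_force: [-0.1, 0.1, -0.0]
finger_gap: 0.0301
clock: 4.15
tcp_pos: [0.5587, 0.0026, 0.1334]
orientation: [-0.0, -0.12, 0.993, 0.0]
wrist_force: [0.5, -0.6, 0.4]
finger_gap: 0.03
t 4.15 tcp [0.5587 0.0026 0.1334] gap 0.03 F [ 0.5 -0.6  0.4] q6 -0.38
shift m [ 0.1604 -0.2354  0.0034] turn deg [ 0.  -0.   0.1]
```

The gap went to 30 mm without stopping on the 44 mm top, so it wasn't gripped. Looking.

Run:
```python
from h import *
im,d=snap("scene"); im2,d2=snap("top"); np.save("pics/t2.npy",d2)
o=np.hstack([cv2.resize(im[100:300,160:400],(480,400)),cv2.resize(im2[150:310,210:350],(350,400))])[:, :800]; cv2.imwrite("pics/s2.png",o)
```

```text
(no output)
```

View pics/s2.png

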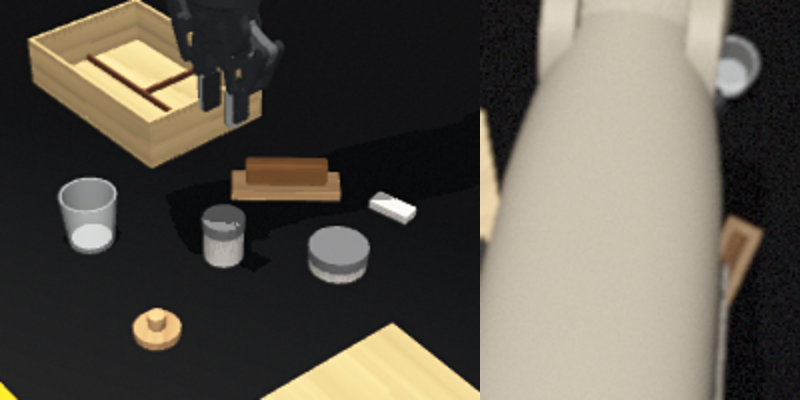

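Run:
```python
from h import *
p,Rm,t=cam("scene")
def proj(X):
    c=Rm.T@(np.array(X)-t); return (p["cx"]+p["fx"]*c[0]/-c[2], p["cy"]-p["fy"]*c[1]/-c[2])
print("tcp",proj(env.get_state()["tcp_pos"]),"tub top",proj([.5595,0,.05]),"cup top",proj([.672,-.0847,.06]),"stamp knob top", proj([.668,.0745,.026]),"lidhandle",proj([.5305,.3118,.032]))
d=np.load("pics/scene0.npy");P=pts("scene",d)
for n,u,v in [("tub",271,210),("low",329,221),("stamp",238,258),("lid handle",373,318),("rim far corner",237,179)]: print(n,P[v,u].round(4))
im,d=snap("scene");P=pts("scene",d)
for u,v in [(264,151),(278,158),(264,146),(278,152)]: print(u,v,P[v,u].round(4))
```

```text
tcp (np.float64(271.2326197156485), np.float64(175.26598825434777)) tub top (np.float64(269.89459044924564), np.float64(208.3398707568241)) cup top (np.float64(202.18978495419498), np.float64(196.9417983026381)) stamp knob top (np.float64(236.3166823108545), np.float64(256.47001179275844)) lidhandle (np.float64(370.6870006818502), np.float64(316.5645691420539))
tub [0.5606 0.007  0.0511]
low [0.458  0.0655 0.0273]
stamp [0.6674 0.0811 0.0274]
lid handle [0.5303 0.3176 0.0344]
rim far corner [ 0.5568 -0.1722  0.013 ]
264 151 [ 0.5651 -0.0138  0.1802]
278 158 [0.5582 0.0298 0.1878]
264 146 [ 0.5658 -0.0124  0.1921]
278 152 [0.5579 0.029  0.2002]
```

```bash
cat > tip.py <<'E'
from h import *
im,d=snap("scene"); P=pts("scene",d); t=env.get_state()["tcp_pos"]
m=(np.hypot(P[...,0]-t[0],P[...,1]-t[1])<.07)&(P[...,2]>t[2]-.05)&(P[...,2]>.07)&(d>0)
q=P[m]; print("tcp",t.round(4),"minz",np.sort(q[:,2])[:8].round(4))
o=np.argsort(q[:,2])[:40]; print(q[o].mean(0).round(4))
v,u=np.nonzero(m); print("px of lowest",u[o][:6],v[o][:6])
E
python3 tip.py
```

```text
tcp [0.5581 0.0027 0.1327] minz [0.1721 0.1729 0.1731 0.1733 0.1738 0.174  0.1742 0.1743]
[0.5614 0.0011 0.1759]
px of lowest [280 267 277 265 268 282] [162 154 163 155 153 161]
```

```bash
Z='[[0,0,0,0,0,0],[0,0,0,0,0,0],[0,0,0,0,0,0],[0,0,0,0,0,0],[0,0,0,0,0,0],[0,0,0,0,0,0],[0,0,0,0,0,0],[0,0,0,0,0,0]]'; python3 -m creep '[[0,0,0,0,0,0],[0,0,0,0,0,0],[0,0,0,0,0,0],[0,0,0,0,0,0],[0,0,0,0,0,0],[0,0,0,0,0,0],[0,0,0,0,0,0],[0,0,0,0,0,0]]' 0 | tail -1; python3 tip.py
python3 -m creep '[[0,0,0,0,0,0],[0,0,0,0,0,0],[0,0,0,0,0,0],[0,0,0,0,0,0],[0,0,0,0,0,0],[0,0,0,0,0,0],[0,0,0,0,0,0],[0,0,0,0,0,0]]' 0.07|tail -1; python3 tip.py
```

```text
finger_gap: -0.0002
tcp [0.559  0.0026 0.1339] minz [0.1735 0.1741 0.1745 0.1754 0.1756 0.176  0.1764 0.1766]
[0.5639 0.01   0.18  ]
px of lowest [271 273 270 275 274 272] [159 159 160 158 158 159]
finger_gap: 0.0699
tcp [0.559  0.0026 0.1339] minz [0.1813 0.1814 0.1817 0.1823 0.1825 0.1829 0.1829 0.1831]
[0.5626 0.0009 0.1848]
px of lowest [284 261 257 288 259 281] [164 145 147 162 146 164]
```

The finger tips are seen about 38 mm above the reported TCP, shut or open, and the missed grip confirms it. I take the true tip height as reported + 38 mm and recheck that on the way down.

```bash
python3 -m creep '[[0,0,0.03,0,0,0],[0,0,0.06,0,0,0],[0,0,0.09,0,0,0],[0,0,0.11,0,0,0],[0,0,0.12,0,0,0],[0,0,0.12,0,0,0],[0,0,0.12,0,0,0],[0,0,0.12,0,0,0]]' 0.07; sed -i 's/>.07)&(d>0)/>.053)\&(d>0)/' tip.py; python3 tip.py; python3 to.py .5595 0 -.016 103.65
python3 - <<'E'
from h import *
im,d=snap("scene"); cv2.imwrite("pics/s3.png",cv2.resize(im[140:260,220:370],(600,480)))
E
```

```text
clock: 6.85
tcp_pos: [0.5603, 0.0024, 0.0153]
orientation: [0.001, -0.12, 0.993, -0.0]
wrist_force: [-0.8, -0.0, 0.7]
finger_gap: 0.0698
tcp [0.5602 0.0024 0.0153] minz [0.0531 0.0531 0.0532 0.0533 0.0533 0.0533 0.0534 0.0534]
[ 0.5625 -0.001   0.0616]
px of lowest [275 265 272 275 275 276] [207 213 202 205 202 206]
t 6.9 tcp [0.5602 0.0024 0.0153] gap 0.0701 F [ 0.1  0.2 -0. ] q6 -0.38
shift m [ 0.0014 -0.0021  0.0313] turn deg [-0.1  0.1  0.1]
```

View pics/s3.png

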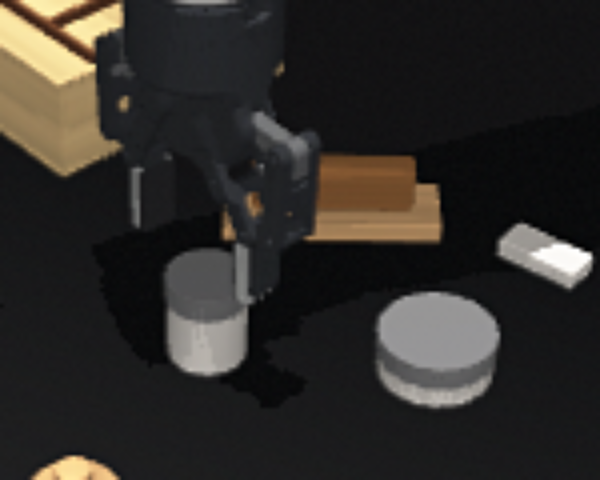

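The crop shows the open fingers straddling the tall tub (205,310), tips just above its top, as the offset predicts. I go on down with it.

```bash
python3 -m creep '[[0.001,-0.002,0.01,0,0,0],[0.001,-0.002,0.02,0,0,0],[0.001,-0.002,0.03,0,0,0],[0.001,-0.002,0.031,0,0,0],[0.001,-0.002,0.031,0,0,0],[0.001,-0.002,0.031,0,0,0],[0.001,-0.002,0.031,0,0,0],[0.001,-0.002,0.031,0,0,0]]' 0.07; python3 -m creep '[[0,0,0,0,0,0],[0,0,0,0,0,0],[0,0,0,0,0,0],[0,0,0,0,0,0],[0,0,0,0,0,0],[0,0,0,0,0,0],[0,0,0,0,0,0],[0,0,0,0,0,0]]' 0.03 35;  python3 -m creep '[[0,0,-0.01,0,0,0],[0,0,-0.03,0,0,0],[0,0,-0.055,0,0,0],[0,0,-0.08,0,0,0],[0,0,-0.1,0,0,0],[0,0,-0.11,0,0,0],[0,0,-0.11,0,0,0],[0,0,-0.11,0,0,0]]'; python3 to.py .4587 -.2641 .095 103.65
```

```text
clock: 7.75
tcp_pos: [0.5589, 0.0004, -0.0167]
orientation: [0.0, -0.12, 0.993, -0.0]
wrist_force: [-0.3, 0.3, 0.6]
finger_gap: 0.0699
clock: 8.55
tcp_pos: [0.5587, 0.0004, -0.0167]
orientation: [0.0, -0.12, 0.993, -0.0]
wrist_force: [-1.5, 0.2, 5.3]
finger_gap: 0.0418
clock: 9.35
tcp_pos: [0.558, 0.0004, 0.0922]
orientation: [-0.0, -0.12, 0.993, 0.0]
wrist_force: [-0.9, -0.5, -0.8]
finger_gap: 0.0419
t 9.35 tcp [5.58e-01 4.00e-04 9.22e-02] gap 0.0419 F [-0.9 -0.5 -0.8] q6 -0.38
shift m [ 0.1593 -0.2334 -0.0028] turn deg [ 0.  -0.   0.1]
```

Gripped at 42 mm. Over to the left bay.

```bash
python3 -m creep '[[0.015,-0.02,0,0,0,0],[0.04,-0.06,0,0,0,0],[0.07,-0.1,0,0,0,0],[0.1,-0.145,0,0,0,0],[0.13,-0.19,0,0,0,0],[0.15,-0.22,0,0,0,0],[0.159,-0.233,0,0,0,0],[0.159,-0.233,0,0,0,0]]'; python3 to.py .4587 -.2641 -.010 103.65
python3 - <<'E'
from h import *
im,d=snap("scene"); cv2.imwrite("pics/s4.png",cv2.resize(im[30:200,150:320],(480,480)))
E
```

```text
clock: 10.15
tcp_pos: [0.4579, -0.2652, 0.0915]
orientation: [-0.001, -0.118, 0.993, 0.001]
wrist_force: [0.2, 0.4, -0.9]
finger_gap: 0.042
t 10.15 tcp [ 0.4579 -0.2652  0.0915] gap 0.042 F [ 0.2  0.4 -0.9] q6 -0.91
shift m [-0.0012  0.0007  0.1015] turn deg [ 0.1 -0.1 -0.1]
```

View pics/s4.png

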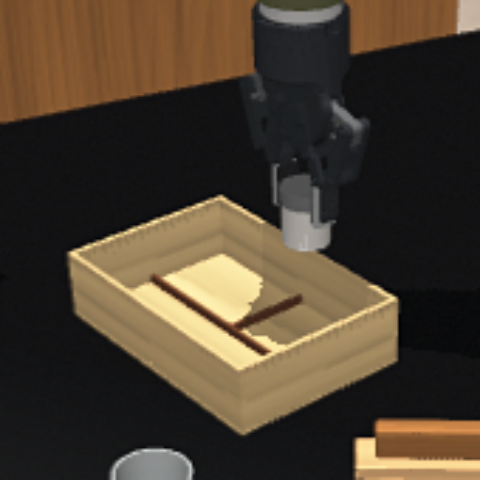

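Tub held upright (305,215) over the near left bay. Lowering.

```bash
python3 -m creep '[[0,0,0.02,0,0,0],[0,0,0.045,0,0,0],[0,0,0.07,0,0,0],[0,0,0.085,0,0,0],[0,0,0.095,0,0,0],[0,0,0.099,0,0,0],[0,0,0.102,0,0,0],[0,0,0.102,0,0,0]]'; python3 -m creep '[[0,0,0,0,0,0],[0,0,0,0,0,0],[0,0,0,0,0,0],[0,0,0,0,0,0],[0,0,0,0,0,0],[0,0,0,0,0,0],[0,0,0,0,0,0],[0,0,0,0,0,0]]' 0.06;  python3 -m creep '[[0,0,-0.01,0,0,0],[0,0,-0.03,0,0,0],[0,0,-0.06,0,0,0],[0,0,-0.09,0,0,0],[0,0,-0.12,0,0,0],[0,0,-0.14,0,0,0],[0,0,-0.14,0,0,0],[0,0,-0.14,0,0,0]]'; python3 to.py .462 .066 .06 103.65
```

```text
clock: 11.0
tcp_pos: [0.4598, -0.2635, -0.0089]
orientation: [0.0, -0.12, 0.993, -0.0]
wrist_force: [-0.2, 0.1, -1.0]
finger_gap: 0.0419
clock: 11.8
tcp_pos: [0.4593, -0.2637, -0.0092]
orientation: [0.0, -0.12, 0.993, 0.0]
wrist_force: [0.3, 0.3, -0.2]
finger_gap: 0.0599
clock: 12.6
tcp_pos: [0.4595, -0.2639, 0.1314]
orientation: [0.0, -0.12, 0.993, -0.0]
wrist_force: [0.0, -0.3, -1.1]
finger_gap: 0.0599
t 12.6 tcp [ 0.4595 -0.2639  0.1314] gap 0.0599 F [ 0.  -0.3 -1.1] q6 -0.91
shift m [-0.0806  0.3199  0.0711] turn deg [-0.1  0.   0.1]
```

```bash
python3 -m creep '[[-0.01,0.03,0,0,0,0],[-0.02,0.08,0,0,0,0],[-0.03,0.13,0,0,0,0],[-0.045,0.18,0.01,0,0,0],[-0.06,0.23,0.025,0,0,0],[-0.07,0.28,0.045,0,0,0],[-0.08,0.315,0.065,0,0,0],[-0.0805,0.32,0.071,0,0,0]]' 0.08; python3 to.py .462 .066 -.040 103.65
python3 - <<'E'
from h import *
im,d=snap("scene"); cv2.imwrite("pics/s5.png",cv2.resize(im[80:260,160:400],(720,540)))
E
```

```text
clock: 13.4
tcp_pos: [0.4581, 0.0701, 0.0567]
orientation: [-0.003, -0.122, 0.993, 0.001]
wrist_force: [-0.2, 0.1, -0.9]
finger_gap: 0.0802
t 13.4 tcp [0.4581 0.0701 0.0567] gap 0.0802 F [-0.2  0.1 -0.9] q6 -0.27
shift m [-0.0033 -0.0052  0.0967] turn deg [ 0.1 -0.3  0.4]
```

View pics/s5.png

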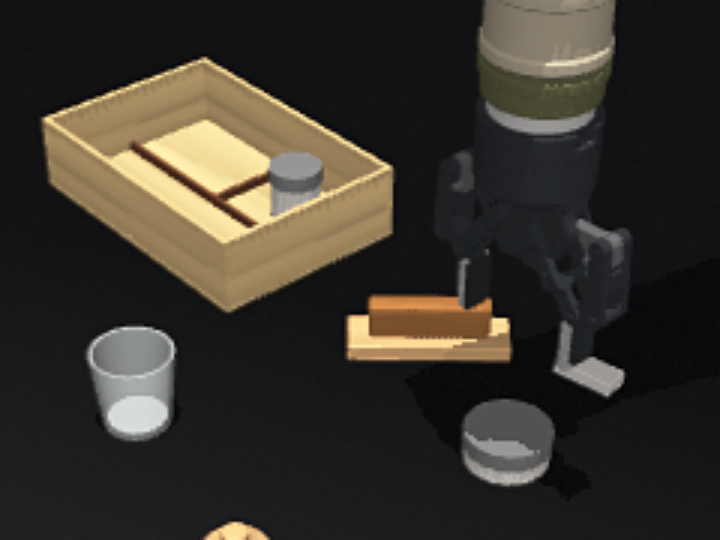

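The tall tub stands in its bay at (297,185) and the fingers straddle the low tub (508,440).

```bash
python3 -m creep '[[0,0,0.015,0,0,0],[0,0,0.03,0,0,0],[0,0,0.04,0,0,0],[0,0,0.04,0,0,0],[0,0,0.04,0,0,0],[0,0,0.04,0,0,0],[0,0,0.04,0,0,0],[0,0,0.04,0,0,0]]' 0.0854; python3 to.py .462 .066 -.040 103.65
```

```text
clock: 14.25
tcp_pos: [0.4621, 0.0662, 0.0204]
orientation: [0.001, -0.119, 0.993, -0.0]
wrist_force: [0.5, -0.4, 0.5]
finger_gap: 0.0853
t 14.25 tcp [0.4621 0.0662 0.0204] gap 0.0853 F [ 0.5 -0.4  0.5] q6 -0.27
shift m [ 0.0002 -0.0001  0.0604] turn deg [-0.   0.1  0.1]
```

```bash
python3 -m creep '[[0,0,0.015,0,0,0],[0,0,0.03,0,0,0],[0,0,0.042,0,0,0],[0,0,0.052,0,0,0],[0,0,0.058,0,0,0],[0,0,0.06,0,0,0],[0,0,0.06,0,0,0],[0,0,0.06,0,0,0]]'; python3 -m creep '[[0,0,0,0,0,0],[0,0,0,0,0,0],[0,0,0,0,0,0],[0,0,0,0,0,0],[0,0,0,0,0,0],[0,0,0,0,0,0],[0,0,0,0,0,0],[0,0,0,0,0,0]]' 0.045 35;  python3 -m creep '[[0,0,-0.01,0,0,0],[0,0,-0.03,0,0,0],[0,0,-0.06,0,0,0],[0,0,-0.09,0,0,0],[0,0,-0.12,0,0,0],[0,0,-0.13,0,0,0],[0,0,-0.13,0,0,0],[0,0,-0.13,0,0,0]]'; python3 to.py .4875 -.3827 .09 103.65
```

```text
clock: 15.05
tcp_pos: [0.462, 0.0663, -0.0397]
orientation: [0.0, -0.12, 0.993, 0.0]
wrist_force: [-0.1, 0.1, 0.6]
finger_gap: 0.0854
clock: 15.85
tcp_pos: [0.462, 0.0663, -0.0394]
orientation: [0.001, -0.12, 0.993, -0.0]
wrist_force: [-0.2, 0.1, 6.3]
finger_gap: 0.0601
clock: 16.65
tcp_pos: [0.4609, 0.0663, 0.0891]
orientation: [-0.0, -0.12, 0.993, 0.0]
wrist_force: [0.2, -0.5, -1.5]
finger_gap: 0.0595
t 16.65 tcp [0.4609 0.0663 0.0891] gap 0.0595 F [ 0.2 -0.5 -1.5] q6 -0.27
shift m [ 0.0808 -0.4425 -0.001 ] turn deg [ 0.  -0.1  0.1]
```

```bash
python3 -m creep '[[0.005,-0.03,0,0,0,0],[0.015,-0.08,0,0,0,0],[0.025,-0.13,0,0,0,0],[0.035,-0.18,0,0,0,0],[0.045,-0.23,0,0,0,0],[0.055,-0.28,0,0,0,0],[0.06,-0.33,0,0,0,0],[0.07,-0.38,0,0,0,0]]';  python3 -m creep '[[0.006,-0.03,0,0,0,0],[0.01,-0.05,0,0,0,0],[0.011,-0.06,0,0,0,0],[0.011,-0.0625,0,0,0,0],[0.011,-0.0625,0,0,0,0],[0.011,-0.0625,0,0,0,0],[0.011,-0.0625,0,0,0,0],[0.011,-0.0625,0,0,0,0]]'; python3 to.py .4875 -.3827 -.033 103.65
```

```text
clock: 17.45
tcp_pos: [0.4824, -0.3146, 0.0875]
orientation: [-0.001, -0.119, 0.993, 0.001]
wrist_force: [1.7, -0.3, -0.0]
finger_gap: 0.0603
clock: 18.25
tcp_pos: [0.4879, -0.3758, 0.0902]
orientation: [0.0, -0.12, 0.993, -0.0]
wrist_force: [0.3, -0.2, -0.5]
finger_gap: 0.0596
t 18.25 tcp [ 0.4879 -0.3758  0.0902] gap 0.0596 F [ 0.3 -0.2 -0.5] q6 -1.03
shift m [ 0.002  -0.0066  0.1232] turn deg [-0.   0.   0.1]
```

```bash
python3 -m creep '[[0.002,-0.0065,0.01,0,0,0],[0.002,-0.0065,0.035,0,0,0],[0.002,-0.0065,0.065,0,0,0],[0.002,-0.0065,0.09,0,0,0],[0.002,-0.0065,0.107,0,0,0],[0.002,-0.0065,0.117,0,0,0],[0.002,-0.0065,0.122,0,0,0],[0.002,-0.0065,0.123,0,0,0]]'; python3 -m creep '[[0,0,0,0,0,0],[0,0,0,0,0,0],[0,0,0,0,0,0],[0,0,0,0,0,0],[0,0,0,0,0,0],[0,0,0,0,0,0],[0,0,0,0,0,0],[0,0,0,0,0,0]]' 0.072;  python3 -m creep '[[0,0,-0.01,0,0,0],[0,0,-0.03,0,0,0],[0,0,-0.06,0,0,0],[0,0,-0.09,0,0,0],[0,0,-0.12,0,0,0],[0,0,-0.14,0,0,0],[0,0,-0.14,0,0,0],[0,0,-0.14,0,0,0]]'; python3 to.py .668 .0745 .05 103.65
```

```text
clock: 19.05
tcp_pos: [0.4862, -0.3831, -0.0279]
orientation: [-0.001, -0.119, 0.993, -0.001]
wrist_force: [-16.2, 17.8, 41.1]
finger_gap: 0.0596
clock: 19.85
tcp_pos: [0.4846, -0.3767, -0.0301]
orientation: [-0.002, -0.121, 0.993, 0.004]
wrist_force: [-12.9, 27.0, 32.9]
finger_gap: 0.0718
clock: 20.65
tcp_pos: [0.4875, -0.3841, 0.107]
orientation: [0.0, -0.119, 0.993, -0.001]
wrist_force: [-0.5, 0.3, -0.9]
finger_gap: 0.0718
t 20.65 tcp [ 0.4875 -0.3841  0.107 ] gap 0.0718 F [-0.5  0.3 -0.9] q6 -1.04
shift m [-0.2841  0.4027  0.0567] turn deg [-0.1  0.   0.1]
```

That placing met about 45 N of resistance, so I look at the result.

```bash
python3 -m creep '[[0,0.04,0,0,0,0],[0,0.08,0,0,0,0],[0,0.12,0,0,0,0],[-0.02,0.17,0,0,0,0],[-0.05,0.21,0,0,0,0],[-0.09,0.25,0,0,0,0],[-0.13,0.28,0,0,0,0],[-0.17,0.3,0,0,0,0]]' 0.05
python3 - <<'E'
from h import *
im,d=snap("scene"); im2,d2=snap("top"); np.save("pics/t6.npy",d2); cv2.imwrite("pics/t6f.png",im2)
o=np.hstack([cv2.resize(im[90:190,165:300],(432,320)),cv2.resize(im2[180:280,335:460],(400,320))])[:, :800]; cv2.imwrite("pics/s6.png",o)
P=pts("top",d2)
Y,X=np.indices(d2.shape)
B=np.array([.512,-.314]);a=np.radians(13.65);L=(P[...,:2]-B)@np.array([[np.cos(a),-np.sin(a)],[np.sin(a),np.cos(a)]])
for n,zl,zh,ys in(("tall",.046,.060,1),("low",.024,.040,-1)):
    m=(L[...,0]>-.078)&(L[...,0]<.0)&(L[...,1]*ys>.005)&(L[...,1]*ys<.118)&(P[...,2]>zl)&(P[...,2]<zh)
    q=P[m]; print(n,m.sum(),"z",np.percentile(q[:,2],[5,50,95]).round(4),"local",L[m].mean(0).round(4),"world",q[:,:2].mean(0).round(4))
E
```

```text
clock: 21.45
tcp_pos: [0.5768, -0.0524, 0.1053]
orientation: [-0.001, -0.12, 0.993, 0.0]
wrist_force: [0.9, -0.9, 0.1]
finger_gap: 0.0497
tall 211 z [0.0507 0.0557 0.0593] local [-0.0376  0.0609] world [ 0.461  -0.2637]
low 404 z [0.028  0.0322 0.0355] local [-0.0407 -0.0596] world [ 0.4865 -0.3816]
```

View pics/s6.png

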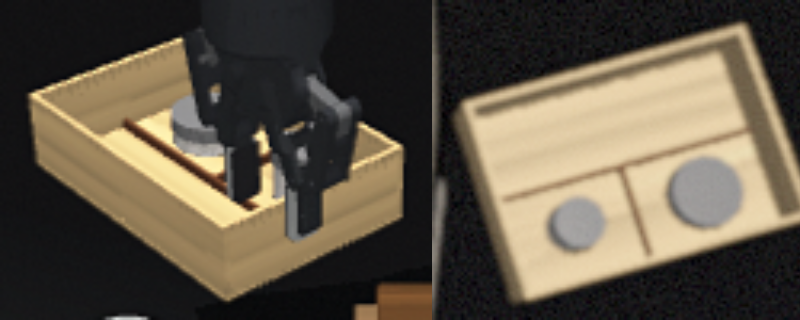

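The top view shows both tubs standing flat in the near bays, tall at (577,222) and low at (707,190), with their tops at the right heights (56, 32 mm). Now the stamp.

```bash
python3 -m creep '[[-0.03,0.03,0,0,0,0],[-0.06,0.06,0,0,0,0],[-0.09,0.085,0.01,0,0,0],[-0.108,0.098,0.025,0,0,0],[-0.115,0.103,0.04,0,0,0],[-0.115,0.103,0.05,0,0,0],[-0.115,0.103,0.05,0,0,0],[-0.115,0.103,0.05,0,0,0]]' 0.05; python3 to.py .668 .0745 -.023 103.65
```

```text
clock: 22.35
tcp_pos: [0.6639, 0.0711, 0.0565]
orientation: [-0.001, -0.119, 0.993, -0.0]
wrist_force: [0.7, -0.1, 0.9]
finger_gap: 0.0501
t 22.35 tcp [0.6639 0.0711 0.0565] gap 0.0501 F [ 0.7 -0.1  0.9] q6 -0.25
shift m [-0.0049  0.0023  0.0795] turn deg [ 0.  -0.1 -0. ]
```

```bash
python3 -m creep '[[-0.005,0.0025,0.02,0,0,0],[-0.005,0.0025,0.04,0,0,0],[-0.005,0.0025,0.055,0,0,0],[-0.005,0.0025,0.066,0,0,0],[-0.005,0.0025,0.074,0,0,0],[-0.005,0.0025,0.078,0,0,0],[-0.005,0.0025,0.0795,0,0,0],[-0.005,0.0025,0.0795,0,0,0]]'; python3 -m creep '[[0,0,0,0,0,0],[0,0,0,0,0,0],[0,0,0,0,0,0],[0,0,0,0,0,0],[0,0,0,0,0,0],[0,0,0,0,0,0],[0,0,0,0,0,0],[0,0,0,0,0,0]]' 0.005 35;  python3 to.py .4865 -.3816 .08 103.65
```

```text
clock: 23.15
tcp_pos: [0.6696, 0.0761, -0.0221]
orientation: [0.0, -0.12, 0.993, -0.0]
wrist_force: [-0.9, 0.3, -0.3]
finger_gap: 0.05
clock: 23.95
tcp_pos: [0.6697, 0.0762, -0.0219]
orientation: [0.001, -0.12, 0.993, -0.0]
wrist_force: [-0.8, 0.5, 5.0]
finger_gap: 0.0157
t 23.95 tcp [ 0.6697  0.0762 -0.0219] gap 0.0157 F [-0.8  0.5  5. ] q6 -0.25
shift m [ 0.2866 -0.4012 -0.1022] turn deg [-0.   0.1  0.1]
```

```bash
python3 -m creep '[[0,0,-0.01,0,0,0],[0,0,-0.03,0,0,0],[0,0,-0.06,0,0,0],[0,0,-0.09,0,0,0],[0.01,-0.014,-0.11,0,0,0],[0.03,-0.042,-0.115,0,0,0],[0.055,-0.077,-0.115,0,0,0],[0.08,-0.112,-0.115,0,0,0]]'; python3 -m creep '[[0.025,-0.035,0,0,0,0],[0.05,-0.07,0,0,0,0],[0.075,-0.105,0,0,0,0],[0.105,-0.147,0,0,0,0],[0.135,-0.189,0,0,0,0],[0.165,-0.231,0,0,0,0],[0.19,-0.265,0,0,0,0],[0.2,-0.28,0,0,0,0]]'; python3 to.py .4865 -.3816 .09 103.65
python3 - <<'E'
from h import *
im,d=snap("scene"); cv2.imwrite("pics/s7.png",cv2.resize(im[60:230,150:320],(480,480)))
E
```

```text
clock: 24.75
tcp_pos: [0.6175, -0.0524, 0.0928]
orientation: [0.0, -0.12, 0.993, -0.0]
wrist_force: [-0.4, -1.4, -0.9]
finger_gap: 0.0157
clock: 25.55
tcp_pos: [0.4882, -0.375, 0.0924]
orientation: [-0.0, -0.117, 0.993, -0.0]
wrist_force: [0.2, -0.4, -0.7]
finger_gap: 0.0155
t 25.55 tcp [ 0.4882 -0.375   0.0924] gap 0.0155 F [ 0.2 -0.4 -0.7] q6 -1.02
shift m [ 0.0031 -0.006   0.0024] turn deg [-0.  -0.  -0.2]
```

View pics/s7.png

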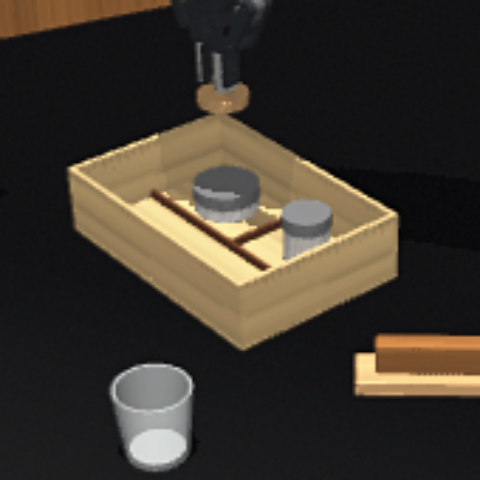

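The stamp hangs level at (222,98) above the low tub (226,190). Lowering.

```bash
python3 -m creep '[[0.003,-0.006,0,0,0,0],[0.003,-0.006,0.01,0,0,0],[0.003,-0.006,0.03,0,0,0],[0.003,-0.006,0.05,0,0,0],[0.003,-0.006,0.065,0,0,0],[0.003,-0.006,0.07,0,0,0],[0.003,-0.006,0.07,0,0,0],[0.003,-0.006,0.07,0,0,0]]'; python3 to.py .4865 -.3816 .0105 103.65
```

```text
clock: 26.4
tcp_pos: [0.4895, -0.3772, 0.0229]
orientation: [0.0, -0.12, 0.993, -0.0]
wrist_force: [-0.0, -1.0, -1.3]
finger_gap: 0.0155
t 26.4 tcp [ 0.4895 -0.3772  0.0229] gap 0.0155 F [-0.  -1.  -1.3] q6 -1.03
shift m [ 0.004  -0.0036  0.0124] turn deg [-0.   0.   0.2]
```

```bash
python3 -m creep '[[0.004,-0.0035,0,0,0,0],[0.004,-0.0035,0.004,0,0,0],[0.004,-0.0035,0.007,0,0,0],[0.004,-0.0035,0.01,0,0,0],[0.004,-0.0035,0.012,0,0,0],[0.004,-0.0035,0.0125,0,0,0],[0.004,-0.0035,0.0125,0,0,0],[0.004,-0.0035,0.0125,0,0,0]]'; python3 -m creep '[[0,0,0,0,0,0],[0,0,0,0,0,0],[0,0,0,0,0,0],[0,0,0,0,0,0],[0,0,0,0,0,0],[0,0,0,0,0,0],[0,0,0,0,0,0],[0,0,0,0,0,0]]' 0.035;  python3 -m creep '[[0,0,-0.005,0,0,0],[0,0,-0.02,0,0,0],[0,0,-0.05,0,0,0],[0,0,-0.08,0,0,0],[0,0,-0.1,0,0,0],[0,0,-0.1,0,0,0],[0,0,-0.1,0,0,0],[0,0,-0.1,0,0,0]]' ; python3 to.py .4468 -.0682 .07 62
```

```text
clock: 27.2
tcp_pos: [0.4858, -0.3821, 0.0099]
orientation: [0.0, -0.12, 0.993, -0.0]
wrist_force: [-0.0, 0.1, -0.8]
finger_gap: 0.0162
clock: 28.0
tcp_pos: [0.4857, -0.382, 0.0098]
orientation: [0.0, -0.12, 0.993, 0.0]
wrist_force: [-0.3, 0.4, 0.2]
finger_gap: 0.0351
clock: 28.8
tcp_pos: [0.4851, -0.3814, 0.1086]
orientation: [-0.001, -0.12, 0.993, 0.001]
wrist_force: [0.1, 0.7, -0.3]
finger_gap: 0.0352
t 28.8 tcp [ 0.4851 -0.3814  0.1086] gap 0.0352 F [ 0.1  0.7 -0.3] q6 -1.04
shift m [-0.0372  0.3132  0.0391] turn deg [ 0.1 -0.1 41.7]
```

```bash
python3 -m creep '[[-0.003,0.03,0,0,0,5],[-0.008,0.075,0,0,0,10],[-0.014,0.12,0,0,0,16],[-0.02,0.165,0,0,0,22],[-0.026,0.21,0.01,0,0,28],[-0.032,0.255,0.02,0,0,34],[-0.036,0.295,0.03,0,0,39],[-0.037,0.313,0.039,0,0,41.7]]' 0.05;  python3 -m creep '[[0,0,0.01,0,0,0],[0,0,0.02,0,0,0],[0,0,0.02,0,0,0],[0,0,0.02,0,0,0],[0,0,0.02,0,0,0],[0,0,0.02,0,0,0],[0,0,0.02,0,0,0],[0,0,0.02,0,0,0]]';  python3 to.py .4468 -.0682 -.021 62
python3 - <<'E'
from h import *
im,d=snap("scene"); cv2.imwrite("pics/s8.png",cv2.resize(im[80:240,170:370],(600,480)))
E
```

```text
clock: 29.6
tcp_pos: [0.4447, -0.0657, 0.0691]
orientation: [-0.002, 0.242, 0.97, 0.001]
wrist_force: [0.4, -0.4, 0.0]
finger_gap: 0.0501
clock: 30.4
tcp_pos: [0.4476, -0.0695, 0.0511]
orientation: [0.0, 0.242, 0.97, 0.0]
wrist_force: [0.5, 0.6, 0.1]
finger_gap: 0.0499
t 30.4 tcp [ 0.4476 -0.0695  0.0511] gap 0.0499 F [0.5 0.6 0.1] q6 0.16
shift m [0.0014 0.0007 0.0721] turn deg [0. 0. 0.]
```

View pics/s8.png

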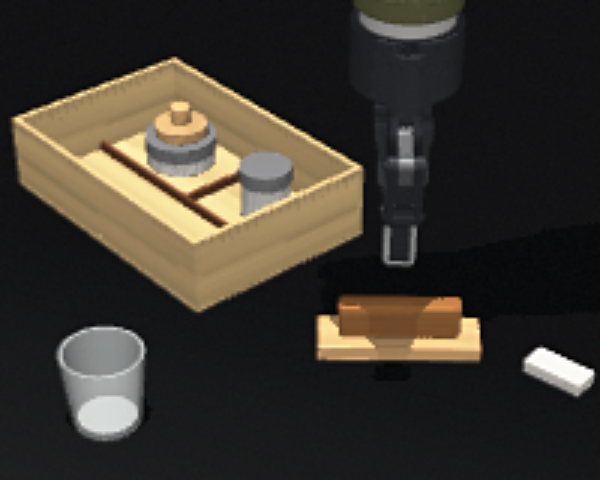

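The stamp stands on the middle of the low tub (180,128), and the fingers are above the middle of the smoother's rib (400,315). Gripping it and lifting.

```bash
python3 -m creep '[[0.001,0.0005,0.02,0,0,0],[0.001,0.0005,0.04,0,0,0],[0.001,0.0005,0.055,0,0,0],[0.001,0.0005,0.065,0,0,0],[0.001,0.0005,0.07,0,0,0],[0.001,0.0005,0.072,0,0,0],[0.001,0.0005,0.072,0,0,0],[0.001,0.0005,0.072,0,0,0]]'; python3 -m creep '[[0,0,0,0,0,0],[0,0,0,0,0,0],[0,0,0,0,0,0],[0,0,0,0,0,0],[0,0,0,0,0,0],[0,0,0,0,0,0],[0,0,0,0,0,0],[0,0,0,0,0,0]]' 0.005 40;  python3 to.py 0 0 0 62|head -1; python3 -m creep '[[0,0,-0.01,0,0,0],[0,0,-0.03,0,0,0],[0,0,-0.06,0,0,0],[0,0,-0.09,0,0,0],[0,0,-0.11,0,0,0],[0,0,-0.12,0,0,0],[0,0,-0.12,0,0,0],[0,0,-0.12,0,0,0]]';  python3 to.py .5528 -.3041 .098 13.65
```

```text
clock: 31.25
tcp_pos: [0.4473, -0.0685, -0.0206]
orientation: [0.001, 0.242, 0.97, -0.0]
wrist_force: [-0.0, -0.4, 0.2]
finger_gap: 0.0501
clock: 32.05
tcp_pos: [0.4473, -0.0684, -0.0206]
orientation: [0.001, 0.242, 0.97, -0.0]
wrist_force: [-1.3, -0.3, 5.8]
finger_gap: 0.0172
t 32.05 tcp [ 0.4473 -0.0684 -0.0206] gap 0.0172 F [-1.3 -0.3  5.8] q6 0.16
clock: 32.85
tcp_pos: [0.4461, -0.0681, 0.0981]
orientation: [-0.001, 0.242, 0.97, 0.0]
wrist_force: [0.2, -0.2, -1.1]
finger_gap: 0.0171
t 32.85 tcp [ 0.4461 -0.0681  0.0981] gap 0.0171 F [ 0.2 -0.2 -1.1] q6 0.16
shift m [-2.049e-01 -1.584e-01 -1.000e-04] turn deg [-0.  -0.1 48.4]
```

```bash
python3 -m creep '[[-0.01,-0.008,0,0,0,4],[-0.03,-0.023,0,0,0,9],[-0.055,-0.042,0,0,0,15],[-0.085,-0.066,0,0,0,22],[-0.115,-0.089,0,0,0,29],[-0.145,-0.112,0,0,0,36],[-0.17,-0.132,0,0,0,42],[-0.19,-0.147,0,0,0,47]]'; python3 -m creep '[[0,0,0,0,0,1],[0,0,0,0,0,1],[0,0,0,0,0,1],[0,0,0,0,0,1],[0,0,0,0,0,1],[0,0,0,0,0,1],[0,0,0,0,0,1],[0,0,0,0,0,1]]';  python3 to.py .5528 -.3041 -.014 13.65
```

```text
clock: 33.65
tcp_pos: [0.5451, -0.2886, 0.0964]
orientation: [-0.002, 0.611, 0.792, -0.0]
wrist_force: [0.7, 0.3, -2.1]
finger_gap: 0.0174
clock: 34.45
tcp_pos: [0.5456, -0.2871, 0.0991]
orientation: [0.0, 0.615, 0.788, 0.0]
wrist_force: [-0.2, -0.1, -1.1]
finger_gap: 0.0173
t 34.45 tcp [ 0.5456 -0.2871  0.0991] gap 0.0173 F [-0.2 -0.1 -1.1] q6 0.71
shift m [-0.0182  0.0028  0.1131] turn deg [0.  0.  0.4]
```

```bash
python3 -m creep '[[-0.01,0.0025,0,0,0,0],[-0.018,0.0025,0.01,0,0,0],[-0.018,0.0025,0.03,0,0,0],[-0.018,0.0025,0.055,0,0,0],[-0.018,0.0025,0.075,0,0,0],[-0.018,0.0025,0.085,0,0,0],[-0.018,0.0025,0.085,0,0,0],[-0.018,0.0025,0.085,0,0,0]]'; python3 to.py .5528 -.3041 -.014 13.65
```

```text
clock: 35.25
tcp_pos: [0.5527, -0.3046, 0.0141]
orientation: [0.0, 0.616, 0.788, 0.0]
wrist_force: [0.3, 1.1, -0.5]
finger_gap: 0.0173
t 35.25 tcp [ 0.5527 -0.3046  0.0141] gap 0.0173 F [ 0.3  1.1 -0.5] q6 0.7
shift m [0.0005 0.0002 0.0281] turn deg [0.  0.  0.4]
```

```bash
python3 -m creep '[[0,0,0.006,0,0,0],[0,0,0.012,0,0,0],[0,0,0.018,0,0,0],[0,0,0.022,0,0,0],[0,0,0.025,0,0,0],[0,0,0.027,0,0,0],[0,0,0.028,0,0,0],[0,0,0.028,0,0,0]]'; python3 -m creep '[[0,0,0,0,0,0],[0,0,0,0,0,0],[0,0,0,0,0,0],[0,0,0,0,0,0],[0,0,0,0,0,0],[0,0,0,0,0,0],[0,0,0,0,0,0],[0,0,0,0,0,0]]' 0.032;  python3 -m creep '[[0,0,-0.01,0,0,0],[0,0,-0.03,0,0,0],[0,0,-0.06,0,0,0],[0,0,-0.09,0,0,0],[0,0,-0.12,0,0,0],[0,0,-0.14,0,0,0],[0,0,-0.14,0,0,0],[0,0,-0.14,0,0,0]]' ; python3 to.py .5305 .3115 .10 10.2
```

```text
clock: 36.05
tcp_pos: [0.5524, -0.304, -0.0142]
orientation: [-0.0, 0.615, 0.788, 0.0]
wrist_force: [0.3, 0.5, -0.6]
finger_gap: 0.0174
clock: 36.85
tcp_pos: [0.5524, -0.3041, -0.0141]
orientation: [-0.0, 0.615, 0.788, 0.0]
wrist_force: [0.9, -0.5, -0.8]
finger_gap: 0.0321
clock: 37.65
tcp_pos: [0.5526, -0.3043, 0.1265]
orientation: [0.001, 0.615, 0.788, 0.0]
wrist_force: [-0.7, -0.9, 0.2]
finger_gap: 0.0318
t 37.65 tcp [ 0.5526 -0.3043  0.1265] gap 0.0318 F [-0.7 -0.9  0.2] q6 0.7
shift m [0.6028 0.1278 0.026 ] turn deg [0.1 0.1 3.8]
```

```bash
python3 -m creep '[[0.04,0.008,0,0,0,0],[0.085,0.018,0,0,0,1],[0.13,0.028,0,0,0,2],[0.175,0.037,0,0,0,3],[0.22,0.047,0,0,0,3.8],[0.265,0.056,0,0,0,3.8],[0.31,0.066,0,0,0,3.8],[0.355,0.075,0,0,0,3.8]]' 0.05; python3 -m creep '[[0.04,0.006,0,0,0,0],[0.085,0.013,0,0,0,0],[0.13,0.02,0,0,0,0],[0.175,0.026,0.01,0,0,0],[0.21,0.032,0.02,0,0,0],[0.235,0.035,0.026,0,0,0],[0.235,0.035,0.026,0,0,0],[0.235,0.035,0.026,0,0,0]]';python3 - <<'E'
from h import *
im,d=snap("scene"); im2,d2=snap("top"); np.save("pics/t9.npy",d2)
o=np.hstack([cv2.resize(im[90:410,165:480],(420,427)),cv2.resize(im2[170:290,335:460],(380,427))])[:, :800]; cv2.imwrite("pics/s9.png",o)
E
python3 to.py .5305 .3115 -.026 10.2
```

```text
clock: 38.45
tcp_pos: [0.5375, 0.0603, 0.1243]
orientation: [-0.001, 0.641, 0.767, -0.001]
wrist_force: [0.2, -0.3, 0.4]
finger_gap: 0.0503
clock: 39.25
tcp_pos: [0.5304, 0.2958, 0.0982]
orientation: [-0.001, 0.641, 0.768, -0.002]
wrist_force: [-0.0, -1.1, -0.2]
finger_gap: 0.0497
t 39.35 tcp [0.5314 0.2949 0.0993] gap 0.05 F [ 0.3 -0.2  0.6] q6 1.77
shift m [0.0166 0.0022 0.1253] turn deg [-0.1  0.  -0. ]
```

View pics/s9.png

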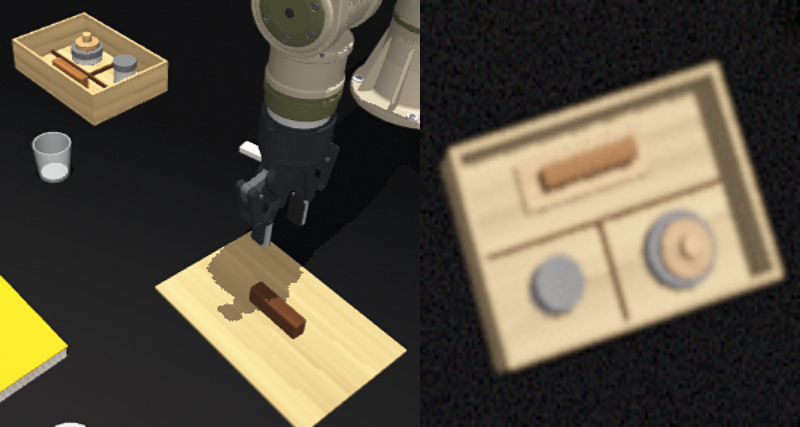

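Both views show the kit packed: smoother flat in the far bay (590,165), stamp (687,247) on the low tub, tall tub (558,283). Now the lid.

```bash
python3 -m creep '[[0.01,0.002,0.02,0,0,0],[0.0165,0.002,0.04,0,0,0],[0.0165,0.002,0.065,0,0,0],[0.0165,0.002,0.09,0,0,0],[0.0165,0.002,0.1,0,0,0],[0.0165,0.002,0.1,0,0,0],[0.0165,0.002,0.1,0,0,0],[0.0165,0.002,0.1,0,0,0]]';python3 to.py .5305 .3115 -.026 10.2
```

```text
clock: 40.15
tcp_pos: [0.5322, 0.3128, 0.0016]
orientation: [0.001, 0.641, 0.767, 0.001]
wrist_force: [-0.0, 0.2, -0.2]
finger_gap: 0.0496
t 40.15 tcp [0.5322 0.3128 0.0016] gap 0.0496 F [-0.   0.2 -0.2] q6 1.79
shift m [-0.001  -0.002   0.0276] turn deg [ 0.2 -0.   0. ]
```

```bash
python3 -m creep '[[-0.001,-0.002,0.01,0,0,0],[-0.001,-0.002,0.018,0,0,0],[-0.001,-0.002,0.023,0,0,0],[-0.001,-0.002,0.0265,0,0,0],[-0.001,-0.002,0.0275,0,0,0],[-0.001,-0.002,0.0275,0,0,0],[-0.001,-0.002,0.0275,0,0,0],[-0.001,-0.002,0.0275,0,0,0]]'; python3 -m creep '[[0,0,0,0,0,0],[0,0,0,0,0,0],[0,0,0,0,0,0],[0,0,0,0,0,0],[0,0,0,0,0,0],[0,0,0,0,0,0],[0,0,0,0,0,0],[0,0,0,0,0,0]]' 0.005 70;  python3 to.py 0 0 0 10.2|head -1; python3 -m creep '[[0,0,-0.01,0,0,0],[0,0,-0.025,0,0,0],[0,0,-0.045,0,0,0],[0,0,-0.07,0,0,0],[0,0,-0.095,0,0,0],[0,0,-0.115,0,0,0],[0,0,-0.13,0,0,0],[0,0,-0.135,0,0,0]]';  python3 to.py .512 -.314 .11 13.65
python3 - <<'E'
from h import *
im,d=snap("scene"); cv2.imwrite("pics/s10.png",im[90:410,165:480])
E
```

```text
clock: 40.95
tcp_pos: [0.5293, 0.3114, -0.0272]
orientation: [0.0, 0.641, 0.767, 0.0]
wrist_force: [-0.7, -0.0, 0.3]
finger_gap: 0.0498
clock: 41.75
tcp_pos: [0.5292, 0.3113, -0.0272]
orientation: [0.0, 0.641, 0.767, 0.0]
wrist_force: [-0.9, 0.1, 4.9]
finger_gap: 0.0183
t 41.75 tcp [ 0.5292  0.3113 -0.0272] gap 0.0183 F [-0.9  0.1  4.9] q6 1.79
clock: 42.55
tcp_pos: [0.5297, 0.3115, 0.1091]
orientation: [0.0, 0.641, 0.767, 0.001]
wrist_force: [0.6, -0.0, -2.8]
finger_gap: 0.0183
t 42.55 tcp [0.5297 0.3115 0.1091] gap 0.0183 F [ 0.6 -0.  -2.8] q6 1.79
shift m [-0.6124 -0.1285 -0.0015] turn deg [ 0.1 -0.  -3.4]
```

View pics/s10.png

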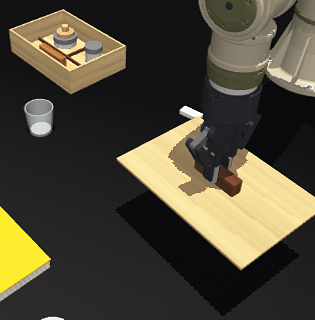

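```bash
python3 -m creep '[[-0.01,-0.002,0,0,0,0],[-0.03,-0.006,0,0,0,0],[-0.055,-0.011,0,0,0,0],[-0.085,-0.018,0,0,0,-1],[-0.12,-0.025,0,0,0,-2],[-0.155,-0.032,0,0,0,-3],[-0.19,-0.04,0,0,0,-3.4],[-0.225,-0.047,0,0,0,-3.4]]'; python3 -m creep '[[-0.035,-0.01,0,0,0,0],[-0.07,-0.019,0,0,0,0],[-0.105,-0.028,0,0,0,0],[-0.14,-0.037,0,0,0,0],[-0.175,-0.046,0,0,0,0],[-0.21,-0.056,0,0,0,0],[-0.24,-0.064,0,0,0,0],[-0.26,-0.069,0,0,0,0]]'; python3 to.py .512 -.314 .11 13.65
```

```text
clock: 43.4
tcp_pos: [0.521, 0.0795, 0.1059]
orientation: [-0.001, 0.618, 0.786, -0.001]
wrist_force: [1.1, 0.4, -3.1]
finger_gap: 0.0188
clock: 44.2
tcp_pos: [0.5152, -0.1898, 0.1058]
orientation: [-0.001, 0.619, 0.785, -0.001]
wrist_force: [-0.4, 0.6, -3.0]
finger_gap: 0.0185
t 44.2 tcp [ 0.5152 -0.1898  0.1058] gap 0.0185 F [-0.4  0.6 -3. ] q6 0.84
shift m [-0.12   -0.0321 -0.0043] turn deg [-0.1 -0.1 -0.2]
```

```bash
python3 -m creep '[[-0.02,-0.005,0,0,0,0],[-0.045,-0.012,0,0,0,0],[-0.07,-0.018,0,0,0,0],[-0.092,-0.024,0,0,0,0],[-0.107,-0.028,0,0,0,0],[-0.115,-0.031,0,0,0,0],[-0.12,-0.032,0,0,0,0],[-0.12,-0.032,0,0,0,0]]'; python3 -m creep '[[0,0,0.01,0,0,0],[0,0,0.02,0,0,0],[0,0,0.03,0,0,0],[0,0,0.04,0,0,0],[0,0,0.045,0,0,0],[0,0,0.045,0,0,0],[0,0,0.045,0,0,0],[0,0,0.045,0,0,0]]'; python3 to.py .512 -.314 .0375 13.65
```

```text
clock: 45.0
tcp_pos: [0.5139, -0.3116, 0.107]
orientation: [-0.0, 0.618, 0.786, 0.0]
wrist_force: [0.3, 0.8, -3.0]
finger_gap: 0.0187
clock: 45.8
tcp_pos: [0.5145, -0.3119, 0.0629]
orientation: [0.001, 0.618, 0.786, 0.0]
wrist_force: [-0.2, -0.7, -2.7]
finger_gap: 0.0184
t 45.8 tcp [ 0.5145 -0.3119  0.0629] gap 0.0184 F [-0.2 -0.7 -2.7] q6 0.65
shift m [-0.0014 -0.003   0.0254] turn deg [ 0.  0. -0.]
```

```bash
python3 -m creep '[[-0.0015,-0.003,0.004,0,0,0],[-0.0015,-0.003,0.01,0,0,0],[-0.0015,-0.003,0.015,0,0,0],[-0.0015,-0.003,0.02,0,0,0],[-0.0015,-0.003,0.023,0,0,0],[-0.0015,-0.003,0.025,0,0,0],[-0.0015,-0.003,0.026,0,0,0],[-0.0015,-0.003,0.026,0,0,0]]'; python3 to.py .512 -.314 .0375 13.65
python3 - <<'E'
from h import *
im,d=snap("scene"); cv2.imwrite("pics/s11.png",cv2.resize(im[60:220,130:330],(600,480)))
E
```

```text
clock: 46.6
tcp_pos: [0.5116, -0.3138, 0.0363]
orientation: [-0.0, 0.618, 0.786, 0.0]
wrist_force: [-0.4, -0.1, -1.8]
finger_gap: 0.0185
t 46.6 tcp [ 0.5116 -0.3138  0.0363] gap 0.0185 F [-0.4 -0.1 -1.8] q6 0.65
shift m [-0.0003  0.0003 -0.0012] turn deg [ 0. -0. -0.]
```

View pics/s11.png

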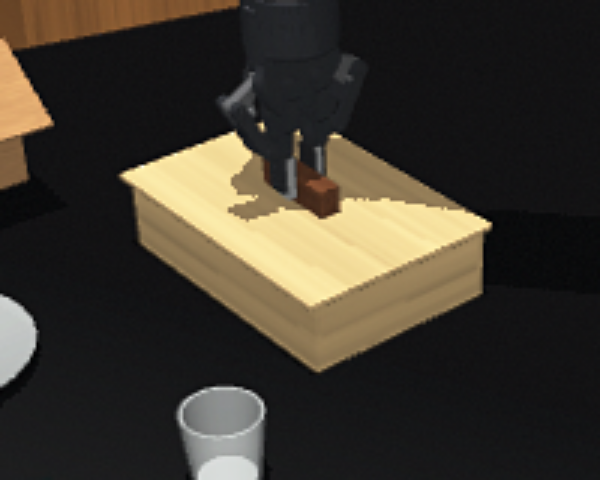

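The lid lies squarely over the box with the corners at (125,180), (318,303) and (490,228), and the wrist load is dropping off. Releasing, rising and backing away to check.

```bash
python3 -m creep '[[0,0,0,0,0,0],[0,0,0,0,0,0],[0,0,0,0,0,0],[0,0,0,0,0,0],[0,0,0,0,0,0],[0,0,0,0,0,0],[0,0,0,0,0,0],[0,0,0,0,0,0]]' 0.04; python3 -m creep '[[0,0,-0.01,0,0,0],[0,0,-0.03,0,0,0],[0,0,-0.06,0,0,0],[0,0,-0.09,0,0,0],[0.04,0,-0.11,0,0,0],[0.08,0,-0.12,0,0,0],[0.12,0,-0.12,0,0,0],[0.16,0,-0.12,0,0,0]]'; python3 -m creep '[[0.04,0,0,0,0,0],[0.09,0,0,0,0,0],[0.14,0,0,0,0,0],[0.18,0,0,0,0,0],[0.2,0,0,0,0,0],[0.2,0,0,0,0,0],[0.2,0,0,0,0,0],[0.2,0,0,0,0,0]]'
python3 - <<'E'
from h import *
im,d=snap("top"); cv2.imwrite("pics/t12.png",im); P=pts("top",d); g=im.max(-1)
Y,X=np.indices(d.shape); m=((abs(X-398)<65)&(abs(Y-231)<65)&(P[...,2]>.060)&(P[...,2]<.11)&(g>50)).astype(np.uint8)
n,l,s,c=cv2.connectedComponentsWithStats(m); k=l==1+np.argmax(s[1:,4]); vv,uu=np.nonzero(k)
W=np.array([ray("top",a,b,.069)[:2] for a,b in zip(uu,vv)],np.float32)*1000
r=cv2.minAreaRect(W); print("lid",np.round(r[0],1),np.round(r[1],1),round(r[2],2))
q=P[k]; q=q[q[:,2]<.08]; A=np.c_[q[:,:2]-q[:,:2].mean(0),np.ones(len(q))]; print("plane slope,z",np.linalg.lstsq(A,q[:,2],rcond=None)[0].round(4))
h=(abs(X-398)<30)&(abs(Y-231)<30)&(P[...,2]>.086)&(P[...,2]<.105); r=cv2.minAreaRect(P[h][:,:2].astype(np.float32)*1000); print("handle",h.sum(),np.round(r[0],1),np.round(r[1],1),round(r[2],1))
m=(abs(X-310)<16)&(abs(Y-177)<16)&(P[...,2]>.048)&(P[...,2]<.09)&(g>50); print("cup",m.sum(),cv2.minAreaRect(P[m][:,:2].astype(np.float32)*1000))
print(env.get_state()["qvel"].round(3))
E
```

```text
clock: 47.45
tcp_pos: [0.5116, -0.3138, 0.0363]
orientation: [-0.0, 0.618, 0.786, 0.0]
wrist_force: [0.7, -1.0, -0.0]
finger_gap: 0.04
clock: 48.25
tcp_pos: [0.4739, -0.1573, 0.1578]
orientation: [0.001, 0.618, 0.786, 0.0]
wrist_force: [0.2, 0.6, 1.3]
finger_gap: 0.0399
clock: 49.05
tcp_pos: [0.4273, 0.0353, 0.1568]
orientation: [0.0, 0.619, 0.786, 0.0]
wrist_force: [-0.2, 0.3, 0.4]
finger_gap: 0.0399
lid [ 514.5 -312.3] [181.8 262.6] 13.51
plane slope,z [ 0.0007 -0.0006  0.0701]
handle 239 [ 514.1 -311.8] [20.2 79.6] 13.4
cup 124 ((672.4979858398438, -84.51568603515625), (57.77138900756836, 58.54729080200195), 43.31492614746094)
[-0.006  0.004 -0.003  0.001  0.001  0.004]
```

View pics/t12.png

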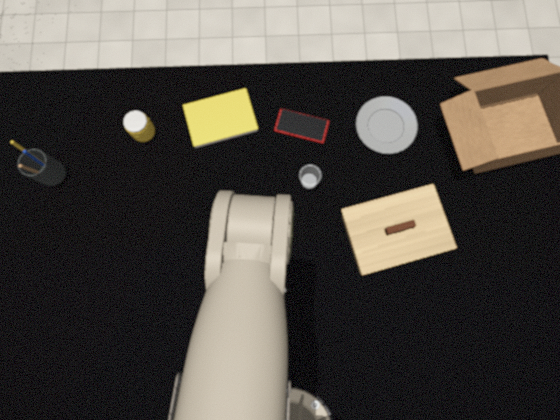

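The top view shows the lid flat on the box (399,229) and the cup unmoved (310,177). The lid's centre is 3 mm from the box's and 0.1° off square. Handing in.

```bash
python3 -c "
from workcell import env
print(env.hand_in())"
```

```text
the job is handed in; nothing more can be done
None
```

I packed the kit, put the lid on and handed the job in at about 49 s of the 136 s allowed; no verdict is reported.

**Contents, last seen before the lid went on:**
- Both tubs stood in their near bays, with tops measured at 56 and 32 mm as they should be.
- The stamp stood upright on the low tub, about 3–4 mm off its centre by eye in the top view.
- The smoother lay flat in the far bay, rib up. I judged this from the pictures and did not measure it.

**Lid, after release:** its centre is about 3 mm from the box's and it is square to about 0.1°. The slope is under 0.001, and its upper side is at 70 mm against 69 expected. The cup moved less than 1 mm.

**What went wrong or disagreed:**
- **Missed first grasp:** the reported TCP lies about 38 mm below where the cameras see the finger tips, so the first try at the tall tub closed above it. It touched nothing, and I corrected every later height for this.
- **Possible contact-force failure:** setting down the low tub met about 48 N at the wrist, probably the fingers against the box. The wrist limit is 120 N, but I could not tell which part touched. If it was the gripper's body, its 40 N limit may have been passed.
- **Finger gap:** the reading was about 1–2 mm under the object widths at every grasp.

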